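# Release a circuit board from a ratchet holder

## Robot

A 6-joint arm with a two-finger parallel gripper is mounted at the origin on the work surface. World frame = base frame: x ahead of the robot, y to its left, z up, the work surface at z = 0. Lengths are in m, angles in rad, forces in N, time in s.
With the tool pointing down it reaches from about 0.4 to 0.825 m from the base axis. Payload 7 kg.
Tool frame: the origin (TCP) lies at the very end of the fingers, on their centre line; the grasp point (between the pads) lies 19 mm behind it; x points along the fingers, y is the direction in which the jaws open and shut, and the axes are right-handed (so a half turn about x gives the same grasp; the last joint's range is limited). The gripper opens to 88 mm and grips with 3 to 60 N. Pads are 19 mm wide; open, the fingers measure 130 mm over their backs; the gripper's body (78 mm by 193 mm) begins 47 mm behind the grasp point.
Start: joints at [1.504, 0.359, 0.012, 0, -1.224, -0.288], TCP at [0.235, 0.633, 0.227] pointing down, gripper open.
Joint ranges: [-3.07, 3.07], [-1.43, 2.12], [-1.02, 1.25], [-3.03, 1.67], [-3.05, -0], [-3.03, 3.03]. Speed limits (rad/s): [2.39, 2.39, 3.01, 3.14, 3.14, 3.14].

## Interface

Orientations are given as [roll, pitch, yaw] about the fixed x, y, z axes, in that order (R = Rz(yaw) Ry(pitch) Rx(roll)).
In Python, from station import arm, cams gives the robot as it stands. The module is installed in compiled form; this text tells all that it offers.
- The arm moves only by the tool carry_out, never from a script. Its argument "deltas" is a list of rows, each a list of 6 numbers: the shift along the tool's x, y, z in units of 0.04 m (1.0 is 0.04 m), then the turn, a rotation vector about the tool's x, y, z in units of 4 degrees (1.0 is 4 degrees). In form: [[tx, ty, tz, ax, ay, az], ...]. A call has 1 to 5 rows; each row shifts and turns the pose as measured when the row begins, along the tool's axes as they then stand; what a row does not reach is not made up. A row lasts 1/10 s, in which the tool goes at most 50 mm and 8.59 degrees, less where a joint would pass 70% of its speed; a pose out of reach is approached as far as the arm can. A call with a number of a shift or a turn outside -1 to 1 is refused whole. A call with a gripper value outside its range is refused whole. "hand" is the closure, from 0 (fully open) to 1 (shut), set as the call begins (left out, the last holds). The fingers move at their own pace and stop on an object; "newtons" is the grip in N (left out, the last holds). Time passes only in rows, so rows that do not move let the fingers close. It gives the time, the measured TCP pose, the force and the opening at its end, in the units of the state.
- arm.get_state(): the state, without advancing time (a new reading comes with each control period).
- cams.grab_frame(name): name is "side" or "top"; returns a dict with "pixels" (384x512x3 uint8, red, green, blue), "fx", "fy", "cx", "cy" (pixels), "T" (4x4, takes a point from camera to world coordinates). Camera axes: x right, y up, looking along -z (the intrinsics and any distortion apply to the point x, -y, -z); pixel columns grow to the right and rows downward; lengths in m; the calibration is good to about 2 mm. A picture is of the moment at which its call begins. There is no depth.
- arm.job_done(): hands the job in, once; it reports no verdict.
The state is a dict: "t": time; "q": joint angles; "qd": joint speeds; "joint_efforts": joint torques, N m; "eef_pos": TCP position; "ee_rot": TCP orientation; "force": force on the tool from outside, world axes, zero at the start; "moment": the same for the moment, N m; "width": finger opening in m.
Only numpy, scipy, OpenCV 4.12 (cv2) and the standard library are available. Lean on these libraries where they do the work, as an engineer would, in place of code of your own. Each camera call takes 0.05 s, during which the arm holds its last target.

## Task

The circuit board is held in the ratchet-handled board holder, which is set to tighten. Flip its direction lever over to release, then swing the long handle back and forth until the moving jaw stands about 40 mm clear of the board. Do not push the jaw itself, leave the board lying where it is, and leave the lever on release.

Things in the scene. Friction and masses are not known exactly. Their poses are not given: they have to be found in the camera images.
- ratchet_axis (a point): The upright ratchet axis of the board holder (grey base plate 235 x 220 mm; not the other holder, which has a short ball-ended cam lever and a finned heatsink). Point: on the axis, on the handle's top face, 60 mm above the bench. Axes are the holder's: x from the axis to the board, y along the jaw's travel (it opens towards -y), z up. Plate spans x -75..160, y -90..130 mm, 18 mm thick.
- lever_tab (a point): Upright dark steel thumb tab at the free end of the direction lever, on top of the handle: 16 mm along the lever, 10 mm across, 67 to 93 mm above the bench; the point is its middle at 83 mm. The lever's upright pin is on the handle's centre line, 70 mm from the ratchet axis towards the knob; the tab is 38 mm beyond the pin. Push it sideways with about 2 to 4 N.
- direction_lever (a joint): Angle (rad) of the direction lever relative to the handle: -0.5 is the tab over to the holder's -y side (tighten, as at the start), +0.5 over to the +y side (release). Stop to stop the tab moves 36 mm. It stays where it is left. The handle may follow the push a little (up to 0.1 rad).
- knob (a point): Black upright round knob at the end of the flat steel handle: 24 mm diameter, 68 to 116 mm above the bench, point at 94 mm, 160 mm from the ratchet axis, on the holder's -x axis at handle angle 0. The handle swings 0.65 rad either way. On release, swinging towards +y (5 to 11 N) opens the jaw 25 mm per rad after up to 0.29 rad of slack; swinging back towards -y clicks freely. Takes 2 to 3 swings.
- moving_jaw: Sliding aluminium jaw on the board's -y side, spanning x 50..150 mm in the holder's frame, 25 mm in y, 32 to 58 mm above the bench. Origin: top edge of its rubber face (the one towards the board), 5 mm in from the end nearest the ratchet, 58 mm above the bench. It starts at y = +4 mm in the holder's frame, 1 mm from the board, and opens towards -y by up to 50 mm.
- board_corner (a point): The loose green circuit board (80 mm in the holder's x, 90 in y, 4 mm thick, parts on it up to 22 mm high) lies on two rails between the jaws. Point: its corner nearest the ratchet axis, mid-thickness, 34 mm above the bench, at x 60, y 5 mm in the holder's frame.
There are look-alikes about, which are no part of the job. Leave any red or yellow look-alike of the part that bears board_corner alone.

How it is judged:
By the outcome, as a careful person would: the job done as asked, in the order asked, and still so for the second after the job is handed in, with the robot touching nothing.
It also fails if it takes over 62 s, if anything falls off the work surface, if the arm or the gripper's body presses on something with over 40 N, if the wrist force passes 120 N, or if a joint passes its speed limit or range.

## Working session

There is one attempt and no reset: what is moved stays moved. The work goes in short steps, Python scripts to look and compute and a tool call to move; the robot and the scene stay as the last step left them, time stands still between calls to the robot, and variables do not carry over. Pictures are saved under pics/ and viewed, and the job is handed in when it is done.

Besides the shell and the picture viewer there is one more tool, called after ">>>" as name(argument=value, ...) on one line, values as JSON. carry_out: Moves the arm, as the interface text tells. Shifts and turns lie within -1 to 1; 1 stands for 0.04 m of shift or 4 degrees of turn. Its arguments: {"type":"object","properties":{"deltas":{"type":"array","items":{"type":"array","items":{"type":"number","minimum":-1,"maximum":1}}},"hand":{"type":"number"},"newtons":{"type":"number"}},"required":["deltas"]}

```bash
mkdir -p pics; python3 - <<'E'
from station import arm,cams
import cv2,pickle
d={}
for n in("side","top"):
    f=cams.grab_frame(n);d[n]=f
    cv2.imwrite(f"pics/{n}0.png",cv2.resize(f["pixels"][:,:,::-1],(800,600),interpolation=cv2.INTER_CUBIC))
    print(n,f["fx"],f["fy"],f["cx"],f["cy"],f["T"],[k for k in f])
pickle.dump(d,open("f0.pkl","wb"))
s=arm.get_state();print(s)
E
```

```text
side 379.1803748742312 379.1803748742312 260.50647939331685 192.41563237323894 [[ 0.92391884  0.27295038 -0.26808965  0.30556067]
 [-0.38258634  0.66151309 -0.64500242 -0.56555671]
 [ 0.00129116  0.69849733  0.7156115   0.80694761]
 [ 0.          0.          0.          1.        ]] ['pixels', 'fx', 'fy', 'cx', 'cy', 'T']
top 417.79974037698156 417.79974037698156 253.21818667483126 195.79761879577796 [[ 4.55140739e-04  9.96962496e-01 -7.78817959e-02  4.72391767e-01]
 [-9.99999831e-01  4.81902822e-04  3.24830439e-04  7.36418880e-02]
 [ 3.61375223e-04  7.78816349e-02  9.96962547e-01  1.32640602e+00]
 [ 0.00000000e+00  0.00000000e+00  0.00000000e+00  1.00000000e+00]] ['pixels', 'fx', 'fy', 'cx', 'cy', 'T']
{'t': 0.1, 'q': array([ 1.50411290e+00,  3.59282403e-01,  1.11581323e-02, -3.11546290e-04,
       -1.22407277e+00, -2.88106184e-01]), 'qd': array([-0.00011293, -0.00233205,  0.00134821,  0.00055378, -0.0008021 ,
        0.00139265]), 'joint_efforts': array([-1.49309024e-03, -5.84162378e+01,  2.93753082e+01,  7.01547459e+00,
        1.01895374e-02, -5.11846156e-05]), 'eef_pos': array([0.23435973, 0.63255432, 0.2257404 ]), 'ee_rot': array([ 1.6527965 ,  1.56936531, -1.84369183]), 'force': array([1.234512  , 0.15538389, 0.67787824]), 'moment': array([-0.01593074,  0.00686238,  0.01698494]), 'width': 0.08790906923195536}
```

View pics/side0.png

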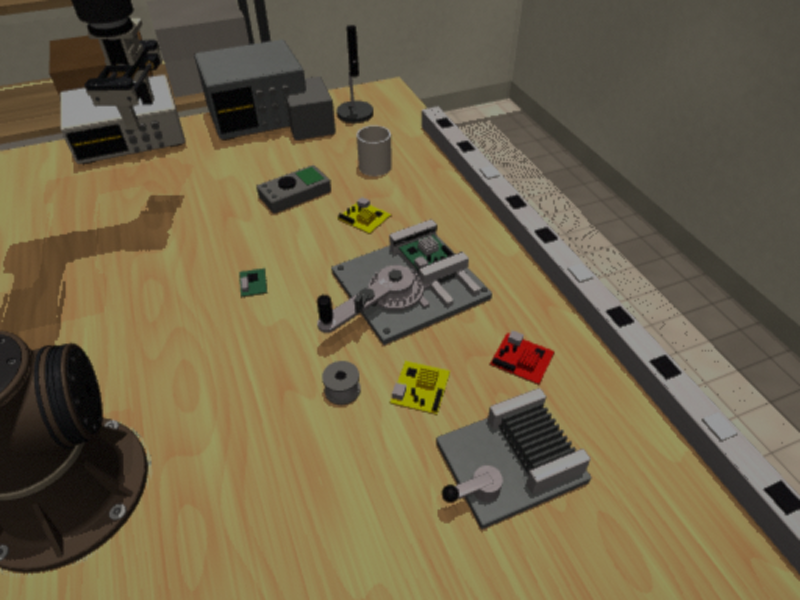

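View pics/top0.png

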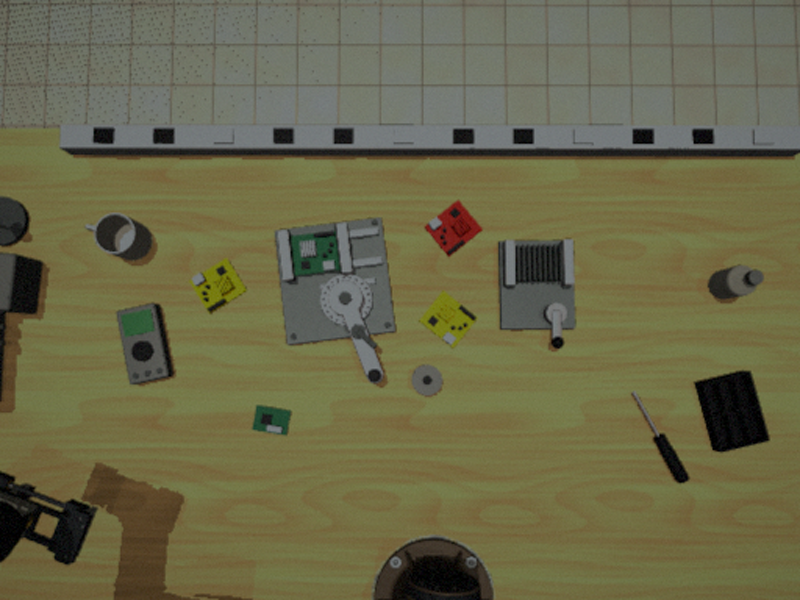

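The side picture shows two holders: the large grey plate with the ratchet and green board at about (410,280), and a smaller one with the finned heatsink and ball-ended cam lever at (515,460). The first is the one meant. In the top picture it is at about (337,282), with its knob at (375,376). I'll confirm this in enlarged crops.

```bash
python3 - <<'E'
import cv2,pickle
d=pickle.load(open("f0.pkl","rb"))
t=d["top"]["pixels"][130:254,170:270,::-1];s=d["side"]["pixels"][135:225,195:320,::-1]
cv2.imwrite("pics/tc.png",cv2.resize(t,None,fx=4.8,fy=4.8,interpolation=cv2.INTER_CUBIC))
cv2.imwrite("pics/sc.png",cv2.resize(s,None,fx=6,fy=6,interpolation=cv2.INTER_CUBIC))
E
```

```text
(no output)
```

View pics/tc.png

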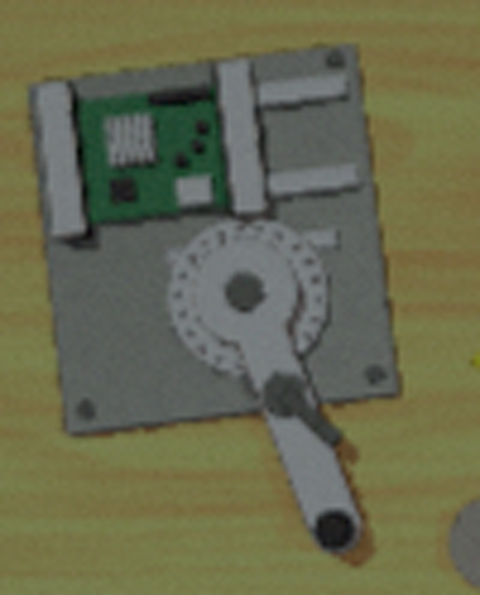

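View pics/sc.png

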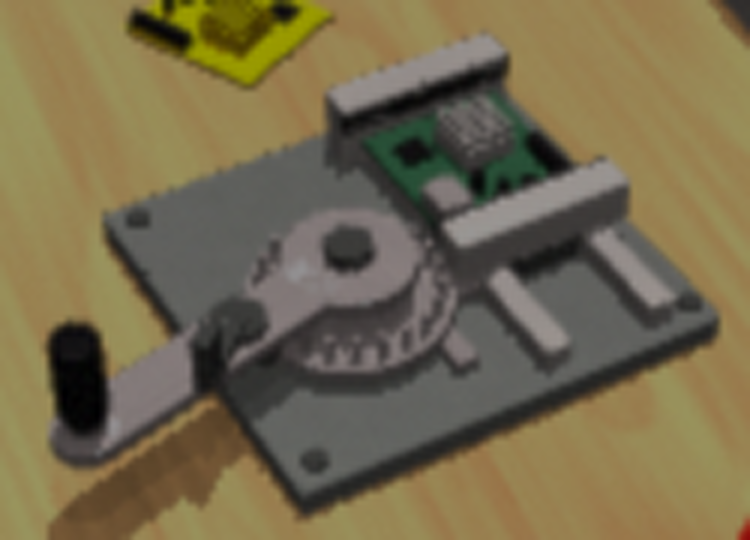

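The top crop shows the plate corners at (30,88), (355,45), (400,395) and (68,434), and the axis boss at (245,291). The pin is at (284,394), the lever tab tip at (345,450) (on the -y side) and the knob top at (335,528). This is the holder with the ratchet disc, lever and green board.

```bash
cat > h.py <<'E'
import numpy as np
from scipy.spatial.transform import Rotation as R
def ray(f,u,v):
    T=f["T"];d=T[:3,:3]@np.array([(u-f["cx"])/f["fx"],-(v-f["cy"])/f["fy"],-1]);return T[:3,3],d
def atz(f,u,v,z):
    o,d=ray(f,u,v);return o+d*(z-o[2])/d[2]
def proj(f,p):
    c=np.linalg.inv(f["T"])@np.append(p,1);return f["cx"]+f["fx"]*c[0]/-c[2],f["cy"]-f["fy"]*c[1]/-c[2]
def TC(u,v):return 170+(u+.5)/4.8-.5,130+(v+.5)/4.8-.5
def SC(u,v):return 195+(u+.5)/6-.5,135+(v+.5)/6-.5
E
python3 - <<'E'
from h import *
import pickle
d=pickle.load(open("f0.pkl","rb"));t,s=d["top"],d["side"]
C=[atz(t,*TC(*p),.018)[:2] for p in[(30,88),(355,45),(400,395),(68,434)]]
H=np.array([(160,130),(160,-90),(-75,-90),(-75,130)])/1e3
C=np.array(C);mc=C.mean(0);mh=H.mean(0)
U,S,V=np.linalg.svd((H-mh).T@(C-mc));Rm=V.T@U.T;yaw=np.arctan2(Rm[1,0],Rm[0,0]);o=mc-Rm@mh
print("fit yaw",yaw,"axis",o,"res",C-(H@Rm.T+o))
print("axis top",atz(t,*TC(245,291),.064),"side",atz(s,*SC(349,245),.064))
k=atz(t,*TC(335,526),.116);print("knob",k,atz(s,*SC(76,345),.116))
tab=atz(t,*TC(340,445),.093);print("tab",tab)
pin=atz(t,*TC(284,394),.07);print("pin",pin)
ax=np.r_[o,0]
for n,p in(("knob",k),("tab",tab),("pin",pin)):
  q=Rm.T@(p[:2]-o);print(n,q,np.hypot(*q),"handle ang",np.arctan2(-q[1],-q[0]))
E
```

```text
fit yaw 0.1256106730906907 axis [0.58652089 0.17154219] res [[-0.00234159 -0.0020845 ]
 [-0.00100453  0.00165763]
 [ 0.00064624  0.0012164 ]
 [ 0.00269988 -0.00078953]]
axis top [0.58790724 0.17205747 0.064     ] side [0.58938293 0.17539441 0.064     ]
knob [0.44147583 0.11303338 0.116     ] [0.43942862 0.11006472 0.116     ]
tab [0.49036199 0.11086265 0.093     ]
pin [0.52257333 0.1467327  0.07      ]
knob [-0.15123232 -0.0398765 ] 0.15640124564366148 handle ang 0.2578092095163886
tab [-0.10300327 -0.04815462] 0.11370374021605646 handle ang 0.43731594395837586
pin [-0.06655188 -0.01660263] 0.06859154753078694 handle ang 0.24447884244243603
```

```bash
cat >> h.py <<'E'
AX=np.array([.588,.1725]);YAW=.1256
def hand(th,r):  # th>0 toward -y
    a=np.pi+YAW+th;return AX+r*np.array([np.cos(a),np.sin(a)])
def Rt(phi): # tool x down, tool y at heading phi
    x=np.array([0,0,-1.]);y=np.array([np.cos(phi),np.sin(phi),0]);return np.c_[x,y,np.cross(x,y)]
def plan(st,p,phi):
    M=R.from_euler("xyz",st["ee_rot"]).as_matrix()
    print("tool y heading",np.degrees(np.arctan2(M[1,1],M[0,1])),"pos",st["eef_pos"].round(4),"F",st["force"].round(1),"w",round(st["width"],4),"t",round(st["t"],2))
    print("shift units",(M.T@(np.array(p)-st["eef_pos"])/.04).round(2),"turn units",(np.degrees(R.from_matrix(M.T@Rt(phi)).as_rotvec())/4).round(2))
E
python3 - <<'E'
from h import *
from station import arm
s=arm.get_state()
print(R.from_euler("xyz",s["ee_rot"]).as_matrix().round(3))
th=.257
tab=hand(th,.07)+.038*(hand(th+.5,1)-AX);h=hand(th,1)-AX;p=np.array([h[1],-h[0]])
print("tab",tab,"p",p)
start=tab-p*.055
phi=np.arctan2(p[1],p[0])
for ph in(phi,phi-np.pi): plan(s,[*start,.2],ph)
print(start)
E
```

```text
[[-0.    -0.347 -0.938]
 [-0.001 -0.938  0.347]
 [-1.     0.001 -0.   ]]
tab [0.49892569 0.11701571] p [-0.37333374  0.9276971 ]
tool y heading -110.33402962151175 pos [0.2344 0.6326 0.2257] F [1.2 0.2 0.7] w 0.0879 t 0.1
shift units [  0.66  10.8  -11.61] turn units [ 3.444e+01 -3.000e-02 -1.000e-02]
tool y heading -110.33402962151175 pos [0.2344 0.6326 0.2257] F [1.2 0.2 0.7] w 0.0879 t 0.1
shift units [  0.66  10.8  -11.61] turn units [-1.056e+01  1.000e-02 -2.000e-02]
[0.51945905 0.06599237]
```

>>> carry_out(deltas=[[0, 0.8, -0.86, 0, 0, 0], [0, 0.8, -0.86, 0, 0, 0], [0, 0.8, -0.86, 0, 0, 0], [0, 0.8, -0.86, 0, 0, 0], [0, 0.8, -0.86, 0, 0, 0]], hand=1, newtons=10)

```text
t: 0.6
eef_pos: [0.34, 0.4193, 0.2214]
ee_rot: [1.666, 1.563, -1.824]
force: [1.6, 0.3, 0.6]
width: 0.0532
```

>>> carry_out(deltas=[[0, 0.8, -0.86, 0, 0, 0], [0, 0.8, -0.86, 0, 0, 0], [0, 0.8, -0.86, 0, 0, 0], [0, 0.8, -0.86, 0, 0, 0], [0, 0.8, -0.86, 0, 0, 0]])

```text
t: 1.1
eef_pos: [0.4486, 0.2004, 0.2224]
ee_rot: [1.605, 1.563, -1.883]
force: [1.1, -0.0, 0.8]
width: 0.0131
```

>>> carry_out(deltas=[[0, 0, 0, -1, 0, 0], [0, 0, 0, -1, 0, 0], [0, 0, 0, -1, 0, 0], [0, 0, 0, -1, 0, 0], [0, 0, 0, -1, 0, 0]])

```text
t: 1.6
eef_pos: [0.4498, 0.1921, 0.2213]
ee_rot: [1.079, 1.56, -2.059]
force: [0.1, -1.0, -1.1]
width: 0.0003
```

>>> carry_out(deltas=[[0, 0, 0, -1, 0, 0], [0, 0, 0, -1, 0, 0], [0, 0, 0, -1, 0, 0], [0, 0, 0, -1, 0, 0], [0, 0, 0, -1, 0, 0]])

```text
t: 2.1
eef_pos: [0.4486, 0.191, 0.2198]
ee_rot: [0.59, 1.557, -2.185]
force: [0.7, -0.6, -0.4]
width: 0.0002
```

```bash
cat > lv.py <<'E'
from h import *
from station import arm
import sys
s=arm.get_state()
th=.257
tab=hand(th,.07)+.038*(hand(th+.5,1)-AX);h=hand(th,1)-AX;p=np.array([h[1],-h[0]])
start=tab-p*.055+h*.002
plan(s,[*start,float(sys.argv[1])],np.arctan2(p[1],p[0])-np.pi)
E
python3 lv.py .13
```

```text
tool y heading -68.97769617999774 pos [0.4486 0.191  0.2198] F [ 0.7 -0.6 -0.4] w 0.0002 t 2.1
shift units [ 2.27  3.54 -0.51] turn units [-0.23  0.16 -0.11]
```

>>> carry_out(deltas=[[0, 0.9, -0.13, -0.23, 0.16, -0.11], [0, 0.9, -0.13, 0, 0, 0], [0, 0.9, -0.13, 0, 0, 0], [0.4, 0.8, -0.1, 0, 0, 0], [0.5, 0, 0, 0, 0, 0]])

```text
t: 2.6
eef_pos: [0.522, 0.066, 0.1848]
ee_rot: [-3.007, 1.567, 0.527]
force: [-0.0, 1.3, -0.8]
width: 0.0006
```

```bash
python3 lv.py .078
```

```text
tool y heading -67.5406433573959 pos [0.522  0.066  0.1848] F [-0.   1.3 -0.8] w 0.0006 t 2.6
shift units [ 2.67 -0.02  0.12] turn units [ 0.13 -0.06  0.01]
```

>>> carry_out(deltas=[[0.9, 0, 0.1, 0.1, 0, 0], [0.9, 0, 0, 0, 0, 0], [0.6, 0, 0, 0, 0, 0], [0.2, 0, 0, 0, 0, 0], [0, 0, 0, 0, 0, 0]])

```text
t: 3.1
eef_pos: [0.5172, 0.0616, 0.0748]
ee_rot: [-1.407, 1.57, 2.114]
force: [-0.6, 0.2, 0.5]
width: 0.0003
```

```bash
python3 lv.py .078
cat > snap.py <<'E'
from station import cams
import cv2,sys,pickle
n=sys.argv[1];d={}
f=cams.grab_frame("top");g=cams.grab_frame("side");pickle.dump({"top":f,"side":g},open(f"f{n}.pkl","wb"))
t=f["pixels"][130:254,170:270,::-1];s=g["pixels"][115:225,195:320,::-1]
import numpy as np
a=cv2.resize(t,None,fx=4,fy=4,interpolation=cv2.INTER_CUBIC);b=cv2.resize(s,None,fx=3.2,fy=4,interpolation=cv2.INTER_CUBIC)[:496]
o=np.zeros((496,800,3),np.uint8);o[:,:400]=a;o[:b.shape[0],400:]=b
cv2.imwrite(f"pics/s{n}.png",o)
E
python3 snap.py 1
```

```text
tool y heading -68.22524062556364 pos [0.5172 0.0616 0.0748] F [-0.6  0.2  0.5] w 0.0003 t 3.1
shift units [-0.08 -0.08 -0.04] turn units [-0.04  0.    0.01]
```

View pics/s1.png

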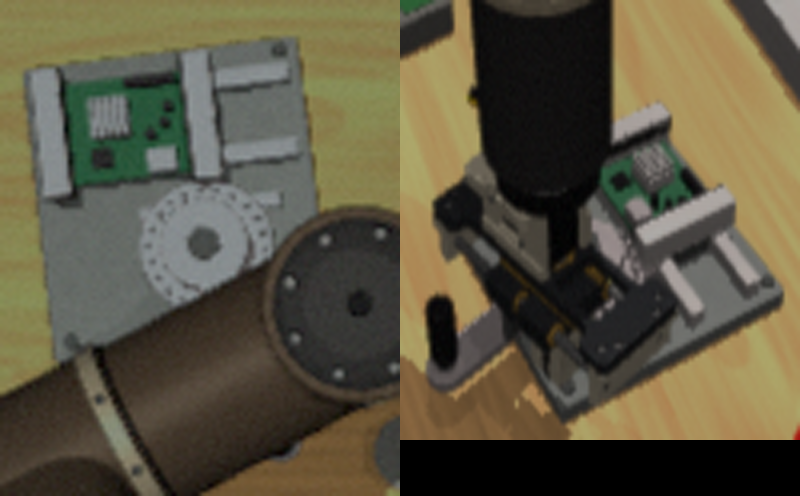

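The gripper stands on the tab's -y side with the knob and handle clear. Now I'll push the tab sideways.

>>> carry_out(deltas=[[0, -0.3, 0, 0, 0, 0], [0, -0.3, 0, 0, 0, 0], [0, -0.15, 0, 0, 0, 0], [0, -0.1, 0, 0, 0, 0], [0, 0, 0, 0, 0, 0]])

```text
t: 3.7
eef_pos: [0.5066, 0.0978, 0.0809]
ee_rot: [-3.04, 1.561, 0.484]
force: [0.8, -3.3, -2.0]
width: 0.0004
```

>>> carry_out(deltas=[[0, -0.15, 0, 0, 0, 0], [0, -0.15, 0, 0, 0, 0], [0, -0.15, 0, 0, 0, 0]])

```text
t: 4.0
eef_pos: [0.4981, 0.1135, 0.0806]
ee_rot: [3.104, 1.565, 0.343]
force: [-1.1, -4.2, 0.1]
width: 0.0004
```

>>> carry_out(deltas=[[0, -0.15, 0, 0, 0, 0], [0, -0.15, 0, 0, 0, 0]])

```text
t: 4.2
eef_pos: [0.4934, 0.1252, 0.0806]
ee_rot: [3.033, 1.565, 0.272]
force: [2.8, -3.4, -1.2]
width: 0.0004
```

```bash
cat >> lv.py <<'E'
print("pusher offset from tab start along p",(s["eef_pos"][:2]-tab)@p,"along h",(s["eef_pos"][:2]-tab)@h, "F.p",s["force"][:2]@p)
E
python3 lv.py .078;python3 snap.py 2
```

```text
tool y heading -68.1685264572435 pos [0.4934 0.1252 0.0806] F [ 2.8 -3.4 -1.2] w 0.0004 t 4.2
shift units [ 0.07  1.62 -0.  ] turn units [-0.02 -0.09 -0.01]
pusher offset from tab start along p 0.009655227775620206 along h 0.002084294901067176 F.p -4.172220642353486
```

View pics/s2.png

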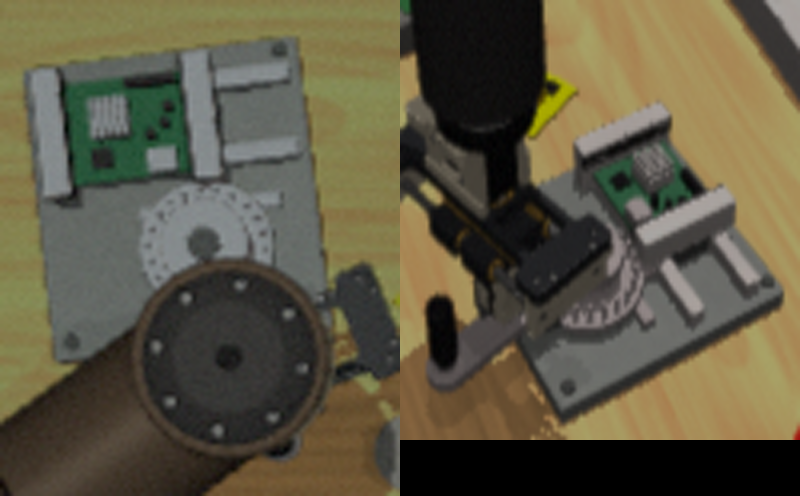

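>>> carry_out(deltas=[[0, -0.12, 0, 0, 0, 0], [0, 0, 0, 0, 0, 0]])

```text
t: 4.5
eef_pos: [0.4926, 0.1312, 0.0808]
ee_rot: [3.12, 1.562, 0.36]
force: [0.5, -2.3, -1.4]
width: 0.0003
```

>>> carry_out(deltas=[[0, -0.12, 0, 0, 0, 0], [0, 0, 0, 0, 0, 0]])

```text
t: 4.7
eef_pos: [0.4914, 0.1357, 0.0809]
ee_rot: [3.089, 1.561, 0.33]
force: [1.4, -1.7, -1.3]
width: 0.0005
```

```bash
python3 lv.py .078;python3 snap.py 3
```

```text
tool y heading -68.0956581589528 pos [0.4914 0.1357 0.0809] F [ 1.4 -1.7 -1.3] w 0.0005 t 4.7
shift units [0.07 1.88 0.05] turn units [-0.   -0.13 -0.01]
pusher offset from tab start along p 0.020171399436960544 along h -4.829245435397512e-05 F.p -2.073570899147338
```

View pics/s3.png

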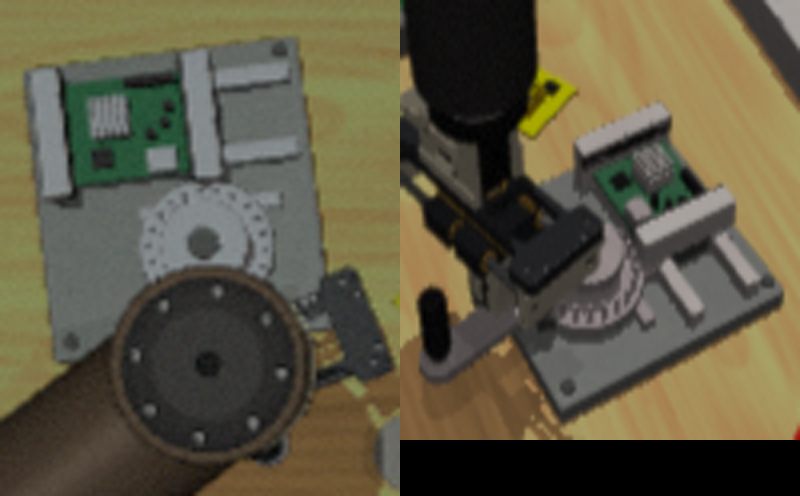

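The knob has started to follow (side view 440→432), so the lever is probably at its stop. I'll back off, lift and look.

>>> carry_out(deltas=[[0, 0.3, 0, 0, 0, 0], [-0.7, 0.2, 0, 0, 0, 0], [-1, 0, 0, 0, 0, 0], [-1, 0, 0, 0, 0, 0], [-1, 0, 0, 0, 0, 0]], hand=0.55)

```text
t: 5.3
eef_pos: [0.4951, 0.1128, 0.2278]
ee_rot: [-0.178, 1.568, -2.938]
force: [0.1, 0.9, -0.7]
width: 0.0348
```

>>> carry_out(deltas=[[0, 0.8, 0.8, 0, 0, 0], [0, 0.8, 0.8, 0, 0, 0], [0, 0.8, 0.8, 0, 0, 0], [0, 0.8, 0.8, 0, 0, 0], [0, 0, 0, 0, 0, 0]])

```text
t: 5.8
eef_pos: [0.4257, -0.0581, 0.2349]
ee_rot: [-2.956, 1.557, 0.571]
force: [0.5, 0.8, 0.4]
width: 0.0391
```

```bash
python3 lv.py .078;python3 snap.py 4
```

```text
tool y heading -67.91309713163388 pos [ 0.4257 -0.0581  0.2349] F [0.5 0.8 0.4] w 0.0391 t 5.8
shift units [ 3.97 -1.98 -3.24] turn units [ 0.04 -0.19  0.04]
pusher offset from tab start along p -0.13511051000556473 along h 0.133326070356463 F.p 0.5402906077243106
```

View pics/s4.png

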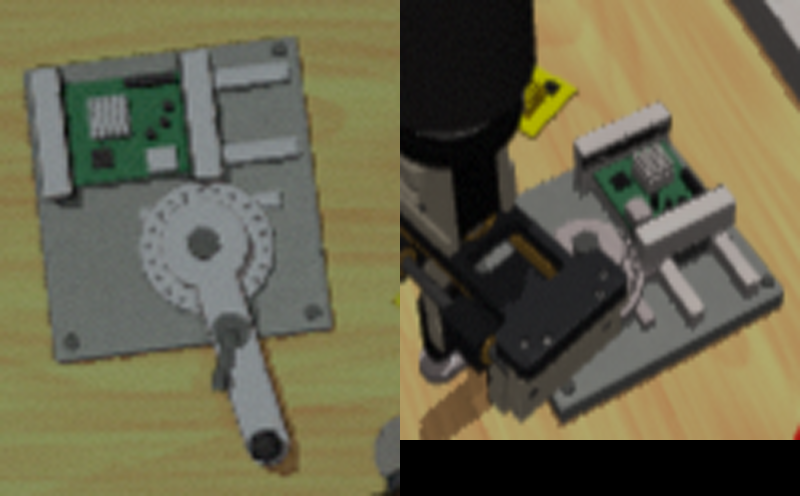

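The lever tab is now at (220,386), on the handle's +y side (pin at (233,326), knob at (264,443)). Next I'll measure the angles.

```bash
cat >> h.py <<'E'
def T4(u,v):return 170+(u+.5)/4-.5,130+(v+.5)/4-.5
def ang(p):
    d=np.array(p)[:2]-AX;return (np.arctan2(d[1],d[0])-np.pi-YAW+np.pi)%(2*np.pi)-np.pi, np.hypot(*d)
E
python3 - <<'E'
from h import *
import pickle
from station import arm
f=pickle.load(open("f4.pkl","rb"))["top"]
k=atz(f,*T4(264,443),.116);th,r=ang(k);print("knob",k,th,r)
tab=atz(f,*T4(219,388),.093);pin=hand(th,.07);d=tab[:2]-pin
print("lever rel (neg = +y)",(np.arctan2(d[1],d[0])-np.pi-YAW-th+np.pi)%(2*np.pi)-np.pi,np.hypot(*d))
p=hand(th,.16);t=np.arctan2(p[1]-AX[1],p[0]-AX[0])+np.pi/2
print(p);plan(arm.get_state(),[*p,.16],t)
E
```

```text
knob [0.43806598 0.12388994 0.116     ] 0.18791690474856715 0.15761709814271588
lever rel (neg = +y) -0.47673985474333547 0.04433346019201289
[0.43579923 0.12315504]
tool y heading -67.8684768271531 pos [ 0.4278 -0.0558  0.2351] F [ 0.5  0.6 -0.4] w 0.0391 t 5.9
shift units [ 1.91 -4.06 -1.84] turn units [ 1.04 -0.21  0.04]
```

The lever is at -0.48 relative in my sign, which is the release stop. Now I'll go to the knob and straddle it.

>>> carry_out(deltas=[[0, -0.85, -0.4, 0.5, -0.2, 0], [0, -0.85, -0.4, 0.5, 0, 0], [0, -0.85, -0.4, 0, 0, 0], [0.5, -0.85, -0.4, 0, 0, 0], [0.6, -0.6, -0.2, 0, 0, 0]])

```text
t: 6.4
eef_pos: [0.4474, 0.1272, 0.1946]
ee_rot: [-2.618, 1.56, 0.834]
force: [-0.3, -0.5, -0.4]
width: 0.04
```

```bash
cat > kn.py <<'E'
from h import *
from station import arm
import sys
th=float(sys.argv[1]);z=float(sys.argv[2]);s=arm.get_state()
p=hand(th,.16);plan(s,[*p,z],np.pi+YAW+th+np.pi/2)
a,r=ang(s["eef_pos"]);h=hand(a,1)-AX;print("tcp th",round(a,3),"r",round(r,4),"F toward +y",round(s["force"][:2]@np.array([h[1],-h[0]]),1))
E
python3 kn.py .188 .073
```

```text
tool y heading -72.24467107768976 pos [0.4474 0.1272 0.1946] F [-0.3 -0.5 -0.4] w 0.04 t 6.4
shift units [3.04 0.03 0.33] turn units [-0.05 -0.13  0.08]
tcp th 0.186 r 0.1477 F toward +y -0.3
```

>>> carry_out(deltas=[[0.3, 0, 0.33, 0, -0.1, 0], [0.4, 0, 0, 0, 0, 0], [0, 0, 0, 0, 0, 0]])

```text
t: 6.7
eef_pos: [0.4339, 0.1296, 0.162]
ee_rot: [-0.966, 1.565, 2.493]
force: [-0.6, 0.5, 0.3]
width: 0.0396
```

```bash
python3 kn.py .188 .073; python3 snap.py 5
```

```text
tool y heading -71.77432596807591 pos [0.4339 0.1296 0.162 ] F [-0.6  0.5  0.3] w 0.0396 t 6.7
shift units [ 2.22  0.18 -0.  ] turn units [0.06 0.05 0.07]
tcp th 0.146 r 0.16 F toward +y 0.6
```

View pics/s5.png

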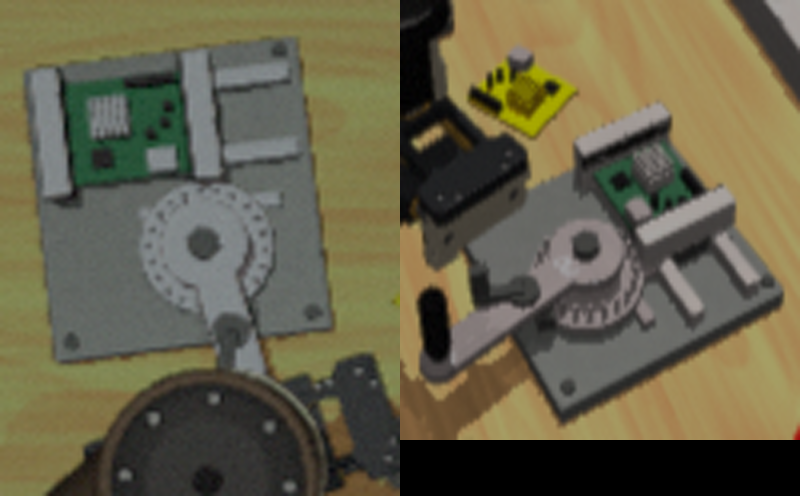

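>>> carry_out(deltas=[[0, 0.18, 0, 0, 0, 0], [0, 0, 0, 0, 0, 0], [0.5, 0, 0, 0, 0, 0]], hand=0.4)

```text
t: 7.1
eef_pos: [0.441, 0.1242, 0.1483]
ee_rot: [-2.443, 1.56, 1.016]
force: [-0.9, -0.2, -0.8]
width: 0.0519
```

```bash
python3 kn.py .188 .073; python3 snap.py 6
```

```text
tool y heading -71.75977597989133 pos [0.441  0.1242 0.1483] F [-0.9 -0.2 -0.8] w 0.0519 t 7.1
shift units [ 1.88 -0.    0.15] turn units [ 0.07 -0.12  0.1 ]
tcp th 0.192 r 0.1548 F toward +y 0.1
```

View pics/s6.png

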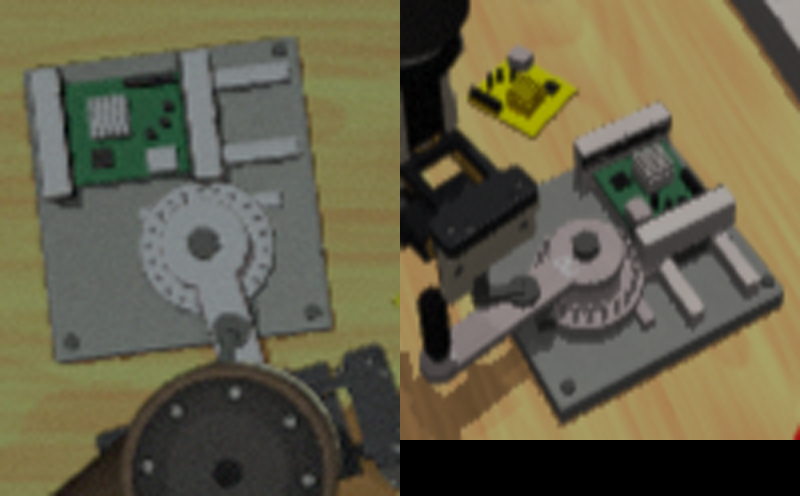

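```bash
python3 - <<'E'
from h import *
from station import arm
import pickle
f=pickle.load(open("f6.pkl","rb"))["side"];s=arm.get_state();M=R.from_euler("xyz",s["ee_rot"]).as_matrix()
def px(p):
    u,v=proj(f,p);return round(400+(u-195)*3.2),round((v-115)*4)
for n,o in(("tcp",[0,0,0]),("+y tip",[0,.026,0]),("-y tip",[0,-.026,0]),("+y back",[0,.047,0]),("-y back",[0,-.047,0]),("body+",[-.066,.0965,0]),("body-",[-.066,-.0965,0])):print(n,px(s["eef_pos"]+M@np.array(o)))
print(px([*hand(.188,.16),.116]))
E
python3 - <<'E'
import pickle,cv2
f=pickle.load(open("f6.pkl","rb"))["side"]
cv2.imwrite("pics/z6.png",cv2.resize(f["pixels"][100:230,130:290,::-1],None,fx=4.6,fy=4.6,interpolation=cv2.INTER_CUBIC))
E
```

```text
tcp (429, 264)
+y tip (448, 286)
-y tip (411, 242)
+y back (464, 305)
-y back (396, 225)
body+ (498, 271)
body- (350, 108)
(430, 296)
```

View pics/z6.png

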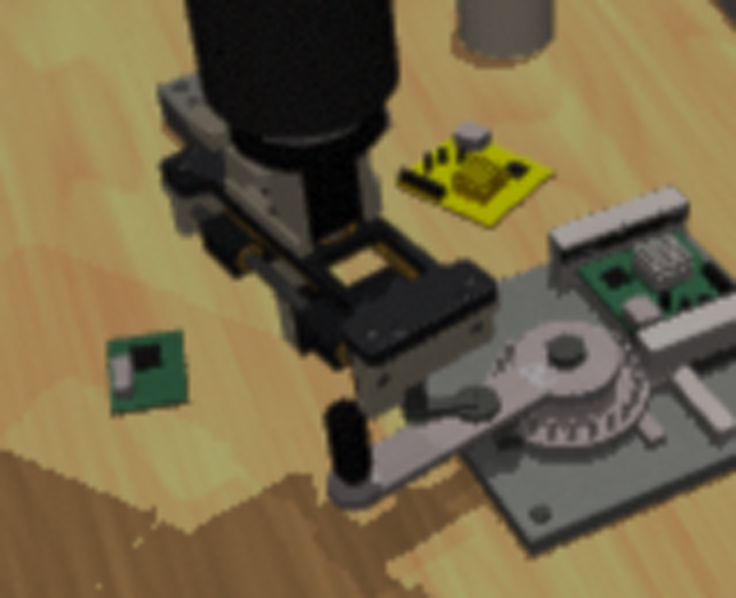

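The projected fingertips, (448,286) and (411,242), bracket the knob top at (430,296), so the knob is between the fingers. Going down.

>>> carry_out(deltas=[[0.3, 0, 0.15, 0, -0.1, 0.1], [0.5, 0, 0, 0, 0, 0], [0.4, 0, 0, 0, 0, 0], [0.4, 0, 0, 0, 0, 0], [0.2, 0, 0, 0, 0, 0]])

```text
t: 7.7
eef_pos: [0.4327, 0.1202, 0.0728]
ee_rot: [0.567, 1.568, -2.259]
force: [-0.3, -0.3, 0.2]
width: 0.0526
```

```bash
python3 kn.py .188 .073
```

```text
tool y heading -71.92268487549192 pos [0.4327 0.1202 0.0728] F [-0.3 -0.3  0.2] w 0.0526 t 7.7
shift units [-0.01 -0.05 -0.1 ] turn units [ 0.03  0.04 -0.02]
tcp th 0.199 r 0.1639 F toward +y -0.2
```

>>> carry_out(deltas=[[0, 0, -0.1, 0, 0, 0], [0, 0, 0, 0, 0, 0], [0, -0.14, 0, 0.5, 0, 0], [0, -0.28, -0.01, 1, 0, 0], [0, -0.28, -0.01, 1, 0, 0]], hand=0.65, newtons=15)

```text
t: 8.2
eef_pos: [0.4301, 0.1473, 0.0738]
ee_rot: [0.866, 1.565, -2.142]
force: [2.8, -5.4, -4.2]
width: 0.0311
```

```bash
python3 kn.py 0 .073; python3 snap.py 7
```

```text
tool y heading -82.30273630595063 pos [0.4301 0.1473 0.0738] F [ 2.8 -5.4 -4.2] w 0.0311 t 8.2
shift units [ 0.02 -0.13  0.  ] turn units [ 0.13  0.06 -0.07]
tcp th 0.033 r 0.1599 F toward +y -5.7
```

View pics/s7.png

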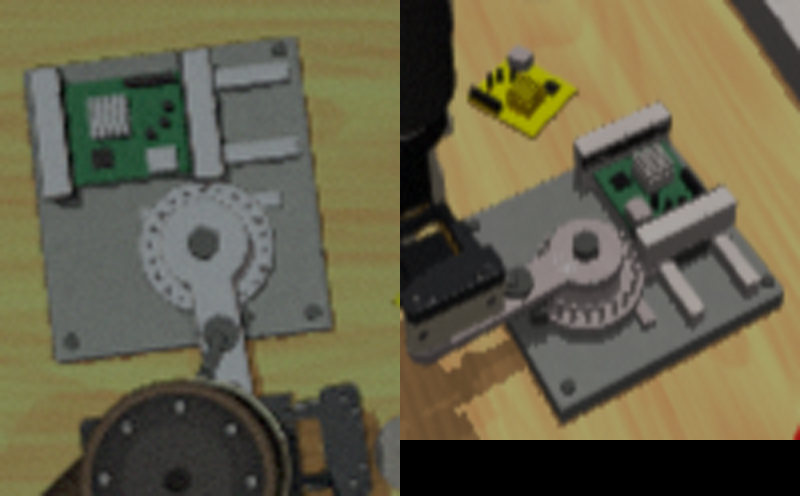

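The handle follows (the pin has moved from (233,326) to (222,335)), the lever is still on the +y side, and the force is 6 N. I'll continue the swing.

>>> carry_out(deltas=[[0, -0.28, 0, 1, 0, 0], [0, -0.28, -0.01, 1, 0, 0], [0, -0.28, -0.01, 1, 0, 0], [0, -0.28, -0.01, 1, 0, 0], [0, -0.28, -0.01, 1, 0, 0]])

```text
t: 8.8
eef_pos: [0.4303, 0.1985, 0.0744]
ee_rot: [1.252, 1.558, -2.103]
force: [0.8, -6.3, -0.2]
width: 0.0308
```

```bash
python3 kn.py -.58 .073
```

```text
tool y heading -102.25312957779305 pos [0.4303 0.1985 0.0744] F [ 0.8 -6.3 -0.2] w 0.0308 t 8.8
shift units [ 0.02 -1.16 -0.11] turn units [ 3.45  0.04 -0.18]
tcp th -0.289 r 0.1598 F toward +y -6.1
```

>>> carry_out(deltas=[[0, -0.28, -0.01, 0.8, 0, 0], [0, -0.28, -0.01, 0.8, 0, 0], [0, -0.28, -0.01, 0.8, 0, 0], [0, -0.28, -0.01, 0.8, 0, 0]])

```text
t: 9.2
eef_pos: [0.4403, 0.2343, 0.0739]
ee_rot: [1.348, 1.543, -2.234]
force: [-5.2, -4.9, 3.8]
width: 0.0305
```

```bash
python3 kn.py .55 .073;python3 snap.py 8
```

```text
tool y heading -115.22850887661248 pos [0.4403 0.2343 0.0739] F [-5.2 -4.9  3.8] w 0.0305 t 9.2
shift units [ 0.1   3.42 -2.24] turn units [-15.98   0.29  -0.29]
tcp th -0.522 r 0.1601 F toward +y -6.5
```

View pics/s8.png

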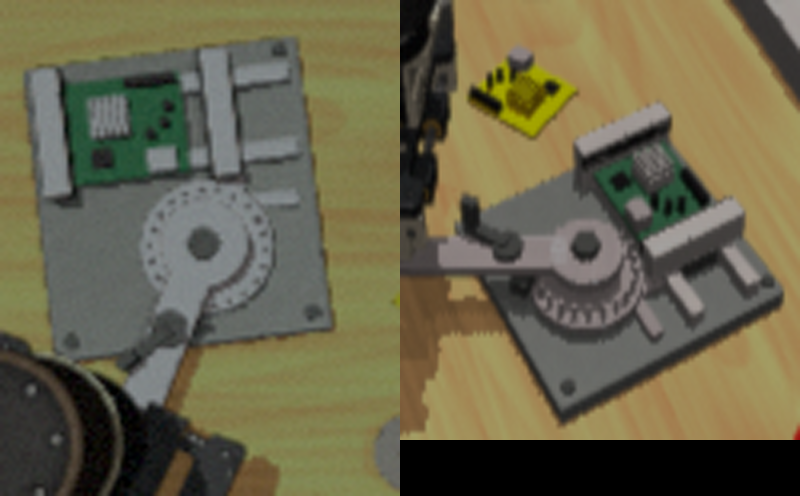

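The jaw has moved about 13 mm (its edge went from 181 to 198 px), and the board has not moved. Swinging back now.

>>> carry_out(deltas=[[0, 0.28, -0.01, -0.9, 0.2, -0.2], [0, 0.28, -0.01, -1, 0, 0], [0, 0.28, -0.01, -1, 0, 0], [0, 0.28, -0.01, -1, 0, 0], [0, 0.28, -0.01, -1, 0, 0]])

```text
t: 9.8
eef_pos: [0.4325, 0.1876, 0.0776]
ee_rot: [-2.854, 1.554, 0.222]
force: [-1.1, 3.8, -2.5]
width: 0.0306
```

>>> carry_out(deltas=[[0, 0.28, -0.01, -1, 0, 0], [0, 0.28, -0.01, -1, 0, 0], [0, 0.28, -0.01, -1, 0, 0], [0, 0.28, -0.01, -1, 0, 0], [0, 0.28, -0.01, -1, 0, 0]])

```text
t: 10.3
eef_pos: [0.4413, 0.1346, 0.0801]
ee_rot: [-2.859, 1.54, 0.6]
force: [-3.1, 3.8, -1.7]
width: 0.0308
```

```bash
python3 kn.py .57 .073;python3 snap.py 9
```

```text
tool y heading -71.82151563570716 pos [0.4413 0.1346 0.0801] F [-3.1  3.8 -1.7] w 0.0308 t 10.3
shift units [ 0.17  1.72 -0.06] turn units [-5.42 -0.44  0.04]
tcp th 0.127 r 0.1515 F toward +y 4.5
```

View pics/s9.png

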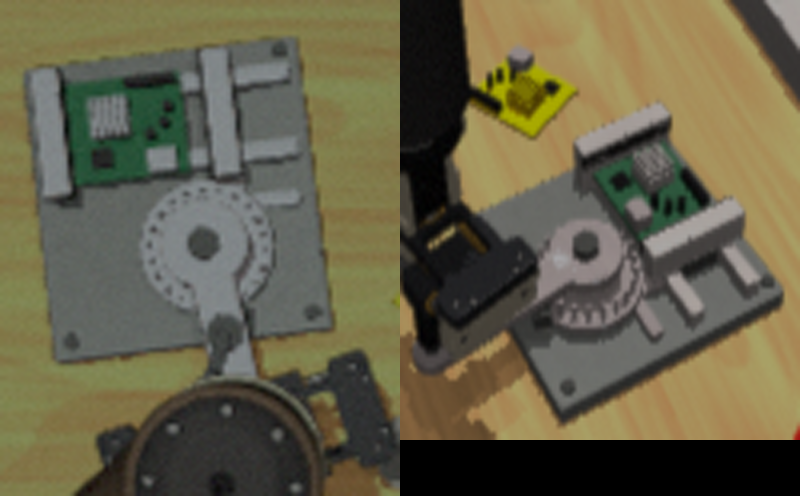

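The radius has drifted to 0.1515 and z to 0.080, so I'll correct both while going on. The jaw has not moved and the lever is still on release.

>>> carry_out(deltas=[[0.1, 0.28, 0.12, -0.9, -0.4, 0], [0.08, 0.28, 0.08, -0.9, 0, 0], [0, 0.28, 0.02, -0.9, 0, 0], [0, 0.28, 0.02, -0.9, 0, 0], [0, 0.28, 0.02, -0.9, 0, 0]])

```text
t: 10.9
eef_pos: [0.4609, 0.0846, 0.0756]
ee_rot: [-2.75, 1.551, 1.031]
force: [-2.0, 4.4, -2.9]
width: 0.0308
```

```bash
python3 kn.py .58 .073
```

```text
tool y heading -53.366350610964815 pos [0.4609 0.0846 0.0756] F [-2.   4.4 -2.9] w 0.0308 t 10.9
shift units [0.06 0.4  0.13] turn units [-0.95 -0.27  0.1 ]
tcp th 0.48 r 0.1545 F toward +y 4.8
```

>>> carry_out(deltas=[[0.05, 0.28, 0.1, -0.9, -0.2, 0.1], [0, 0.2, 0.04, 0, 0, 0], [0, 0, 0, 0, 0, 0]])

```text
t: 11.2
eef_pos: [0.4709, 0.067, 0.0746]
ee_rot: [3.096, 1.56, 0.657]
force: [0.0, -0.2, 0.5]
width: 0.0307
```

>>> carry_out(deltas=[[0, -0.28, 0, 1, 0, 0], [0, -0.28, 0, 1, 0, 0], [0, -0.28, 0, 1, 0, 0], [0, -0.28, 0, 1, 0, 0], [0, -0.28, 0, 1, 0, 0]])

```text
t: 11.7
eef_pos: [0.4422, 0.1134, 0.0754]
ee_rot: [-3.109, 1.558, 0.363]
force: [4.9, -3.8, -3.1]
width: 0.031
```

```bash
python3 kn.py -.55 .073
```

```text
tool y heading -71.09188812633433 pos [0.4422 0.1134 0.0754] F [ 4.9 -3.8 -3.1] w 0.031 t 11.7
shift units [ 0.07 -2.96 -1.01] turn units [10.81 -0.17  0.07]
tcp th 0.259 r 0.1573 F toward +y -5.4
```

>>> carry_out(deltas=[[0, -0.28, 0.04, 1, -0.1, 0], [0, -0.28, 0, 1, 0, 0], [0, -0.28, 0, 1, 0, 0], [0, -0.28, 0, 1, 0, 0], [0, -0.28, 0, 1, 0, 0]])

```text
t: 12.2
eef_pos: [0.4295, 0.1659, 0.0759]
ee_rot: [2.624, 1.564, -0.56]
force: [3.5, -4.8, -1.5]
width: 0.0308
```

>>> carry_out(deltas=[[0, -0.28, 0, 1, 0, 0], [0, -0.28, 0, 1, 0, 0], [0, -0.28, -0.01, 1, 0, 0], [0, -0.28, -0.01, 1, 0, 0]])

```text
t: 12.6
eef_pos: [0.4334, 0.2054, 0.0754]
ee_rot: [1.914, 1.557, -1.569]
force: [-3.6, -4.9, 3.7]
width: 0.0309
```

```bash
python3 kn.py -.55 .073;python3 snap.py 10
```

```text
tool y heading -109.57397917672523 pos [0.4334 0.2054 0.0754] F [-3.6 -4.9  3.7] w 0.0309 t 12.6
shift units [ 0.05 -0.85  0.07] turn units [ 1.19 -0.07 -0.18]
tcp th -0.336 r 0.1581 F toward +y -5.6
```

View pics/s10.png

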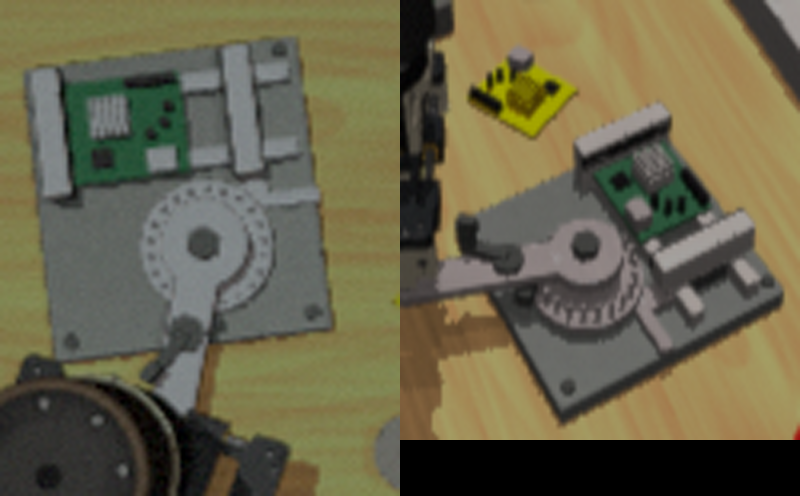

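```bash
cat > jaw.py <<'E'
from h import *
import cv2,pickle,sys
n0=sys.argv[1:]
out=[]
c,s=np.cos(YAW),np.sin(YAW)
for n in n0:
    f=pickle.load(open(f"f{n}.pkl","rb"))["top"]
    ys=np.arange(20,-90,-.25)/1e3;xs=np.arange(65,145,1)/1e3
    X,Y=np.meshgrid(xs,ys,indexing="ij")
    P=[AX[0]+c*X-s*Y,AX[1]+s*X+c*Y]
    U=np.zeros(X.shape,np.float32);V=U.copy()
    for i in np.ndindex(X.shape):U[i],V[i]=proj(f,[P[0][i],P[1][i],.058])
    g=cv2.remap(f["pixels"],U,V,cv2.INTER_LINEAR).astype(float)
    m=g[..., :].min(2)  # aluminium: bright in all
    prof=np.percentile(m,40,axis=0)
    k=(prof>.5*(prof.max()+np.median(prof)))
    e=np.flatnonzero(np.diff(k.astype(int)))
    print(n,"edges y mm",(ys[e]*1e3).round(1))
    out.append(cv2.resize(cv2.rotate(g.astype(np.uint8),cv2.ROTATE_90_CLOCKWISE) if 0 else g.astype(np.uint8)[:,:,::-1],(700,150)))
cv2.imwrite("pics/jaw_%s.png"%n0[-1],np.vstack(out))
E
python3 jaw.py 0 8 10
```

```text
0 edges y mm [ -0.8 -17.5]
8 edges y mm [-15.2 -32.2]
10 edges y mm [-32.  -49.2]
```

View pics/jaw_10.png

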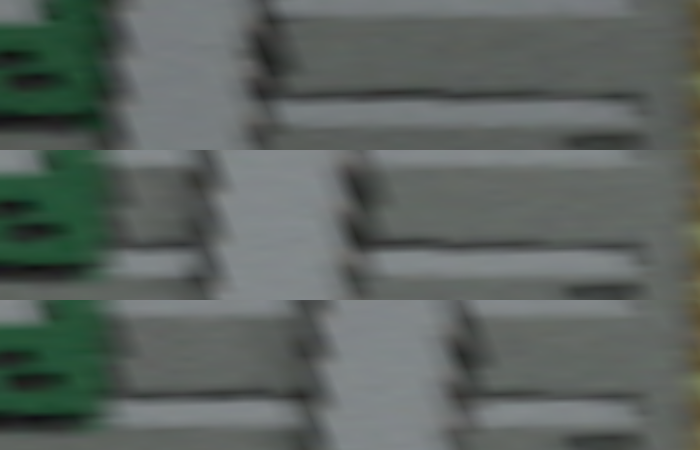

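The jaw has opened 31.5 mm (14.6 mm from the first swing plus 16.9 mm). About 7.5 mm more is needed, which is roughly 0.30 rad, and it still fits in this swing.

>>> carry_out(deltas=[[0, -0.28, 0.02, 0.7, 0, 0], [0, -0.28, 0.02, 0.8, 0, 0], [0, -0.28, 0, 0.8, 0, 0], [0, -0.28, 0, 0.8, 0, 0]])

```text
t: 13.1
eef_pos: [0.4464, 0.2422, 0.0743]
ee_rot: [1.862, 1.55, -1.841]
force: [-4.1, -4.4, 3.9]
width: 0.0307
```

```bash
python3 kn.py -.62 .073;python3 snap.py 11; python3 jaw.py 0 11
```

```text
tool y heading -122.12527484014673 pos [0.4464 0.2422 0.0743] F [-4.1 -4.4  3.9] w 0.0307 t 13.1
shift units [ 0.03 -0.14  0.07] turn units [-0.95 -0.08 -0.29]
tcp th -0.583 r 0.1578 F toward +y -5.8
0 edges y mm [ -0.8 -17.5]
11 edges y mm [-38.2 -55.2]
```

>>> carry_out(deltas=[[0, -0.2, 0.02, 0, 0, 0], [0, -0.05, 0, 0, 0, 0]])

```text
t: 13.4
eef_pos: [0.4503, 0.2503, 0.0739]
ee_rot: [1.83, 1.549, -1.866]
force: [-3.4, -2.0, 2.5]
width: 0.0307
```

```bash
python3 kn.py -.62 .073;python3 snap.py 12; python3 jaw.py 0 8 12
```

```text
tool y heading -121.82246223881594 pos [0.4503 0.2503 0.0739] F [-3.4 -2.   2.5] w 0.0307 t 13.4
shift units [0.02 0.08 0.04] turn units [-0.87 -0.07 -0.3 ]
tcp th -0.64 r 0.1581 F toward +y -3.4
0 edges y mm [ -0.8 -17.5]
8 edges y mm [-15.2 -32.2]
12 edges y mm [-39.5 -56.8]
```

View pics/jaw_12.png

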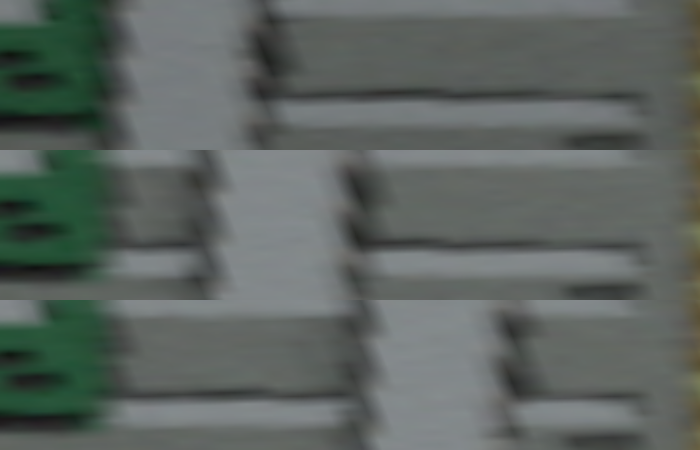

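The jaw has travelled 39 mm, so it stands about 40 mm clear, and the board has not moved. I'll release the knob and lift.

>>> carry_out(deltas=[[0, 0.07, 0, 0, 0, 0], [0, 0, 0, 0, 0, 0], [0, 0, 0, 0, 0, 0]], hand=0.4)

```text
t: 13.8
eef_pos: [0.4506, 0.2491, 0.075]
ee_rot: [2.026, 1.555, -1.669]
force: [-0.0, 0.2, -0.5]
width: 0.0488
```

>>> carry_out(deltas=[[-0.5, 0, 0, 0, 0, 0], [-0.9, 0, 0, 0, 0, 0], [-1, 0, 0, 0, 0, 0], [-1, 0, 0, 0, 0, 0], [-1, 0, 0, 0, 0, 0]])

```text
t: 14.3
eef_pos: [0.4497, 0.2504, 0.2522]
ee_rot: [1.835, 1.549, -1.86]
force: [0.2, 1.3, 0.2]
width: 0.0524
```

>>> carry_out(deltas=[[0, -0.9, 0, 0, 0, 0], [0, -0.9, 0, 0, 0, 0], [0, -0.9, 0, 0, 0, 0], [0, -0.9, 0, 0, 0, 0], [0, 0, 0, 0, 0, 0]])

```text
t: 14.8
eef_pos: [0.532, 0.3803, 0.2624]
ee_rot: [-3.013, 1.56, -0.424]
force: [-0.3, 0.1, -0.3]
width: 0.0529
```

```bash
python3 kn.py -.62 .073;python3 snap.py 13; python3 jaw.py 0 13
```

```text
tool y heading -121.63023998779252 pos [0.532  0.3803 0.2624] F [-0.3  0.1 -0.3] w 0.0529 t 14.8
shift units [4.73 3.93 0.13] turn units [-0.83 -0.16  0.02]
tcp th -1.433 r 0.2152 F toward +y -0.3
0 edges y mm [ -0.8 -17.5]
13 edges y mm [-39.5 -56.5]
```

View pics/s13.png

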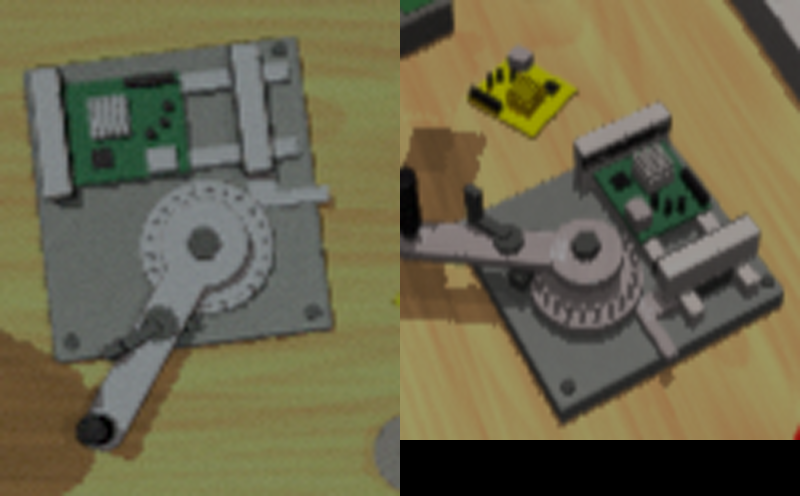

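The robot is clear of everything. The lever tab at (113,351) is on the +y (release) side of the handle, the jaw is standing open at (252,105), and the board is unmoved. Handing in.

```bash
python3 -c "
from station import arm
print(arm.job_done())"
```

```text
the job is handed in; nothing more can be done
None
```

The job is handed in: the direction lever is on release and the moving jaw stands about 40 mm clear of the board. It took 14.8 s of the 62 s allowed.

- **Lever:** I pushed the tab over with the closed fingers at about 2–4 N. Right after the push it measured 0.48 rad to the +y side, and the last picture still shows it there.
- **Jaw:** I straddled the knob and made two opening swings with one free swing back between them, at about 4–7 N. The jaw moved about 38.8 mm from its 1 mm start. It stayed put after I let go of the knob. The 2 mm camera calibration limits how exact that figure is.
- **Board:** it looks unmoved in the top view, and the jaw was not touched.
- **Robot:** the gripper is lifted away with no contact force.

No check failed. During the swing back, the fingers drifted up to 9 mm in towards the axis and 7 mm upward, which I corrected on the way.

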